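Set a photometer's filter ring to the green stop and start the reading

TASK

On the grey bench photometer, push the orange pin to click the filter ring round to the stop marked with the green dot, so that its pointer rests on the dot. Then press the red start button fully down and let it go. Leave the ring on the green stop and do not disturb the glassware and other things around.

Things in the scene. Friction and masses are not known exactly. Their poses are not given: they have to be found in the camera images.
- photometer: Grey box housing, fixed to the table, 220 (x) by 260 (y) by 75 mm high; origin at the centre of its underside, z up, x towards the side where the lever points. Place and yaw vary. On its top, on the axis of point axis, stands a fixed black barrel 72 mm in diameter and 47 mm high, with a dark knurled filter ring around it, 99 mm in diameter, 9 to 35 mm above the housing's top.
- axis (a point): Fixed point on the barrel's vertical axis, at the height of the housing's top (75 mm above the table), at (-30, 30) mm from the housing's centre; its axes are the housing's.
- ring (a joint): Turn of the ring, rad, positive counter-clockwise from above; 0 with the lever along the housing's x. Four sprung stops: -0.942, -0.314, 0.314, 0.942; blocked at -1.0 and 1.0. Starts in or near -0.314 (a white dot). Pushing the pin over the ridge halfway between stops takes about 4 N, more when fast; past it the ring moves on into the next stop by itself.
- pin (a point): Centre of the top of the orange upright pin, the thing to push: 12 mm in diameter, at 80 mm from the barrel's axis on the end of the ring's lever. Its top is 60 mm and its lower end 18 mm above the housing; the lever, an 8 mm bar, runs from the ring to the pin at 22 mm above the housing. The gap between pin and ring is 25 mm.
- aim (a point): The point at which the ring's white pointer aims: on the line of the lever, 104 mm from the barrel's axis, at the height of the dots. In the right stop it lies over the green dot's centre.
- green_dot: Green round flat dot on the housing's top, 24 mm in diameter, 2 mm high, 104 mm from the barrel's axis; it marks the wanted stop. It lies at one of the stops -0.942, 0.314 or 0.942 (drawn anew); the other three stops have white dots.
- start (a joint): Travel of the red start button, m: 0 up, 0.006 fully down; counts as pressed past 0.004. It springs back. Fully down takes 5 N.
- start_top (a point): Centre of the top of the red button, 28 mm in diameter, on the housing's top, 105 mm in x and -125 mm in y from point axis; it is pressed straight down.
- vial: Small amber jar, 24 mm in diameter, 45 mm high, standing on the housing's top at its rear corner; origin at its underside. Leave alone.
- reagent: Amber bottle, 60 mm in diameter, 120 mm high; origin at its underside. Leave alone.
- flask: Clear glass flask, 68 mm in diameter, 120 mm high; origin at its underside. Leave alone.
- carton: Blue carton, 70 x 110 x 120 mm; origin at its underside. Leave alone.
- beaker: Clear beaker, 64 mm in diameter, 75 mm high; origin at its underside. Leave alone.
- beaker_b: Smaller clear beaker, 52 mm in diameter, 60 mm high; origin at its underside. Leave alone.
- forceps: Steel forceps with a red end, 120 mm long, lying on the table; origin at the middle of its underside. Leave alone.

How it is judged:
By the outcome, as a careful person would: the job done as asked, in the order asked, and still so for the second after the job is handed in, with the robot touching nothing.
It also fails if it takes over 45 s, if anything falls off the work surface, if the arm or the gripper's body presses on something with over 40 N, if the wrist force passes 120 N, or if a joint passes its speed limit or range.

ROBOT

A 6-joint arm with a two-finger parallel gripper is mounted at the origin on the work surface. World frame = base frame: x ahead of the robot, y to its left, z up, the work surface at z = 0. Lengths are in m, angles in degrees, forces in N, time in s.
With the tool pointing down it reaches from about 0.3 to 0.75 m from the base axis. Payload 8.5 kg.
Tool frame: the origin (TCP) lies between the finger pads; the fingertips stand 22 mm ahead of it and the grasp point (between the pads) lies 3 mm ahead of it (env.nose_length is the distance from the TCP to the fingertips, in m); z points along the fingers, x is the direction in which the jaws open and shut, and the axes are right-handed (so a half turn about z gives the same grasp; the last joint's range is limited). The gripper opens to 85 mm and grips with 20 to 120 N. Pads are 22 mm wide; open, the fingers measure 114 mm over their backs; the gripper's body (76 mm by 85 mm) begins 54 mm behind the grasp point. The pads swing forward as they close: fully open they stand 13 mm farther back than shut.
Start: joints at [-82.638, 21.807, 74.336, -0, 83.858, -12.336], TCP at [0.185, -0.518, 0.253] pointing down, gripper open.
Joint ranges: [-178.18, 178.18], [-50.72, 133.34], [12.68, 142.11], [-81.47, 261.47], [9.98, 163.14], [-165.26, 165.26]. Speed limits (degrees/s): [136.94, 136.94, 180, 180, 180, 180].

INTERFACE

Orientations are given as a 3x3 rotation matrix whose columns are the frame's x, y, z axes.
In Python, from rig import env gives the robot as it stands.
- The arm moves only by the tool arm_command, never from a script. Its argument "steps" is a list of rows, each an object with "delta_pos": the shift along the world's x, y, z in mm, a list of three; "dr": the turn, a rotation vector about the world's x, y, z in degrees, a list of three. In form: [{"delta_pos": [dx, dy, dz], "dr": [wx, wy, wz]}, ...]. A call has 1 to 20 rows; each row shifts and turns the commanded pose from where the row before left it; what a row does not reach is not made up. A row lasts 1/10 s, in which the tool goes at most 50 mm and 8.59 degrees, less where a joint would pass 70% of its speed; a pose out of reach is approached as far as the arm can. A call with a gripper value outside its range is refused whole. "grip" is the opening, from 0 (shut) to 1 (fully open), set as the call begins (left out, the last holds). The fingers move at their own pace and stop on an object; "squeeze" is the grip in N (left out, the last holds). Time passes only in rows, so rows that do not move let the fingers close. It gives the time, the measured TCP pose, the force and the opening at its end, in the units of the state.
- env.observe(): the state, without advancing time (a new reading comes with each control period).
- env.get_image(name): name is "scene" or "side" or "wrist"; returns the picture (400x640x3 uint8, blue, green, red); there is no depth.
- env.get_calibration(name): a dict with "fx", "fy", "cx", "cy" (pixels), "view" (4x4, takes a point from world to camera coordinates). Camera axes: x right, y up, looking along -z (the intrinsics and any distortion apply to the point x, -y, -z); pixel columns grow to the right and rows downward; lengths in m; the calibration is good to about 2 mm. The wrist camera is an equidistant fisheye: a pixel r from the principal point sees the ray r / f radians off the axis. A picture is of the moment at which its call begins: read the wrist's pose just before it. get_calibration takes no time and is no camera call; for the wrist camera it gives the pose at the moment of the call.
- env.close_job(): hands the job in, once; it reports no verdict.
The state is a dict: "time_s": time; "q": joint angles; "qvel": joint speeds; "joint_efforts": joint torques, N m; "position": TCP position; "tool_rot": TCP orientation; "ft_force": force on the tool from outside, world axes, zero at the start; "wrist_torque": the same for the moment, N m; "grip_width": finger opening in m.
Only numpy, scipy, OpenCV 4.12 (cv2) and the standard library are available. Lean on these libraries where they do the work, as an engineer would, in place of code of your own. Each camera call takes 0.05 s, during which the arm holds its last target. There are 200 camera calls.

## Working session

There is one attempt and no reset: what is moved stays moved. The work goes in short steps, Python scripts to look and compute and a tool call to move; the robot and the scene stay as the last step left them, time stands still between calls to the robot, and variables do not carry over. Pictures are saved under pics/ and viewed, about 8 in all and at most 12, crops included, and the job is handed in when it is done.

Besides the shell and the picture viewer there is one more tool, called after "Call:" as name(argument=value, ...) on one line, values as JSON. arm_command: Moves the arm, as the interface text tells. Its arguments: {"type":"object","properties":{"steps":{"type":"array"},"grip":{"type":"number"},"squeeze":{"type":"number"}},"required":["steps"]}

```bash
mkdir -p pics; cat > h.py <<'E'
import numpy as np, cv2
from rig import env
def ray(c,u,v):
    V=np.array(c["view"]);R=V[:3,:3];o=-R.T@V[:3,3]
    d=np.array([(u-c["cx"])/c["fx"],-(v-c["cy"])/c["fy"],-1.])
    return o,R.T@d
def onz(c,u,v,z):
    o,d=ray(c,u,v);return o+d*(z-o[2])/d[2]
def proj(c,p):
    V=np.array(c["view"]);q=V[:3,:3]@np.array(p)+V[:3,3]
    return c["cx"]+c["fx"]*q[0]/-q[2], c["cy"]-c["fy"]*q[1]/-q[2]
def blobs(im,lo,hi,amin=15):
    m=cv2.inRange(cv2.cvtColor(im,cv2.COLOR_BGR2HSV),lo,hi)
    n,l,s,c=cv2.connectedComponentsWithStats(m)
    return [(s[i].tolist(),c[i].round(1).tolist()) for i in range(1,n) if s[i][4]>=amin]
E
python3 - <<'E'
from h import *
for n in ("scene","side"):
    im=env.get_image(n);c=env.get_calibration(n);cv2.imwrite(f"pics/{n}0.png",im)
    print(n,{k:c[k] for k in c if k!="view"},"cam",-np.array(c["view"])[:3,:3].T@np.array(c["view"])[:3,3])
    for k,lo,hi in (("green",(45,90,50),(80,255,255)),("orange",(8,150,120),(20,255,255)),("red",(0,150,80),(5,255,255)),("red2",(172,150,80),(180,255,255))):
        print(k,blobs(im,lo,hi))
E
```

```text
scene {'fx': 417.4656590086824, 'fy': 417.4656590086824, 'cx': 319.70359165486036, 'cy': 198.2352960884159} cam [ 1.02098167 -0.24129427  1.05134327]
green [([294, 211, 9, 8, 58], [297.9, 214.3])]
orange [([270, 233, 5, 5, 17], [271.9, 235.4])]
red [([520, 212, 8, 9, 50], [523.4, 216.3]), ([499, 219, 8, 8, 50], [502.4, 222.4]), ([542, 246, 10, 9, 57], [546.9, 250.3]), ([521, 254, 9, 8, 50], [525.3, 257.5]), ([249, 272, 11, 12, 108], [254.0, 277.6]), ([570, 284, 8, 8, 47], [573.6, 287.2]), ([546, 292, 10, 9, 61], [550.5, 296.1]), ([295, 318, 5, 12, 57], [297.0, 323.4])]
red2 []
side {'fx': 488.6352110037679, 'fy': 488.6352110037679, 'cx': 315.9414982917539, 'cy': 192.61910068841783} cam [0.25793772 1.16703454 0.7312514 ]
green [([323, 200, 10, 5, 41], [327.8, 202.0])]
orange [([132, 0, 159, 87, 364], [195.7, 45.4]), ([110, 0, 237, 247, 1228], [273.1, 71.9]), ([326, 23, 10, 11, 78], [329.6, 27.0]), ([319, 166, 4, 14, 42], [320.1, 172.5]), ([339, 211, 7, 11, 49], [342.2, 216.8]), ([57, 221, 31, 32, 156], [72.3, 235.0]), ([89, 226, 7, 14, 24], [92.7, 231.9]), ([97, 232, 12, 14, 53], [101.9, 237.6]), ([43, 234, 14, 13, 59], [49.2, 239.0]), ([0, 248, 57, 103, 177], [34.8, 300.9])]
red [([305, 163, 9, 6, 43], [309.1, 165.7]), ([265, 190, 7, 5, 17], [267.8, 192.1]), ([69, 223, 9, 9, 53], [73.2, 226.9]), ([99, 234, 8, 9, 59], [102.7, 238.1]), ([46, 236, 9, 9, 62], [49.8, 239.7]), ([130, 246, 9, 10, 69], [134.5, 250.1]), ([76, 248, 8, 9, 55], [79.7, 251.8]), ([108, 261, 8, 9, 59], [112.0, 264.9])]
red2 []
```

View pics/scene0.png

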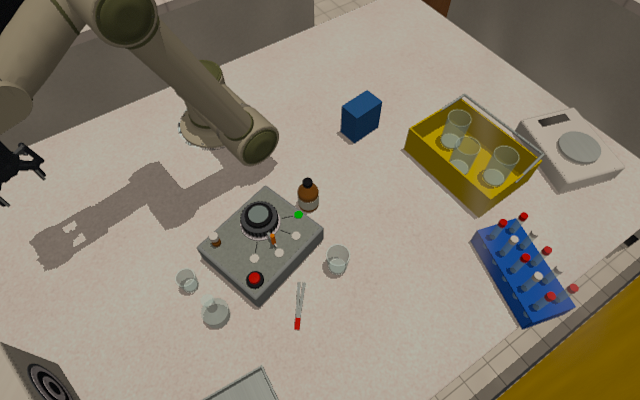

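View pics/side0.png

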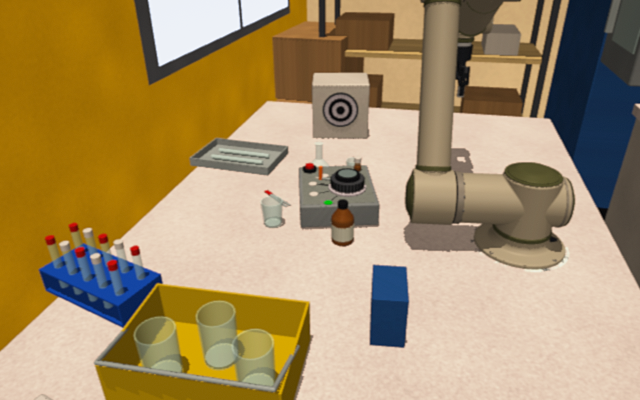

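Both views show the photometer left of centre. In the scene picture the green dot is at (298,214), white dots are near (296,236), (279,253) and (254,258), the pin is near (272,236), and the red button is at (254,278). The green dot is at one end of the arc, with the reagent bottle close by at (308,195).

```bash
python3 - <<'E'
from h import *
im=cv2.imread("pics/scene0.png");c=env.get_calibration("scene");cs=env.get_calibration("side");ims=cv2.imread("pics/side0.png")
cr=cv2.resize(im[170:340,170:370],None,fx=3.9,fy=3.4,interpolation=cv2.INTER_CUBIC)
cv2.imwrite("pics/crop0.png",cr)
sub=np.zeros_like(im);sub[205:270,240:305]=im[205:270,240:305]
print("white",blobs(sub,(0,0,170),(180,60,255),10))
G=onz(c,297.9,214.3,.077);print("G",G,"side",onz(cs,327.8,202,.077))
D=[onz(c,*p,.077) for p in ((254.3,258.2),(278.9,253),(296,236))]
print(np.array(D))
for z in (.08,.085,.09): print("btn",z,onz(c,254,277.6,z),onz(cs,309.1,165.7,z))
# rigid fit: dots + button in ring-axis frame
a=[-.942,-.314,.314,.942]
L=np.array([[.104*np.cos(t),.104*np.sin(t)] for t in a]+[[.105,-.125]])
W=np.array([d[:2] for d in D]+[G[:2],onz(c,254,277.6,.085)[:2]])
l0,w0=L.mean(0),W.mean(0);H=(L-l0).T@(W-w0)
yaw=np.arctan2(H[0,1]-H[1,0],H[0,0]+H[1,1]);R=np.array([[np.cos(yaw),-np.sin(yaw)],[np.sin(yaw),np.cos(yaw)]])
A=w0-R@l0;print("axis",A,"yaw",np.degrees(yaw),"res mm",((W-A-L@R.T)*1e3).round(1))
for t in a: print(t,A+R@(.08*np.array([np.cos(t),np.sin(t)])))
s=env.observe();print(s["position"],s["tool_rot"],s["grip_width"],s["ft_force"],env.nose_length)
# bottle etc rough bases
for n,p in (("reagent",(308,208)),("beaker",(337,272)),("flask",(215,322)),("beaker_b",(188,288)),("vial",(215,243))):print(n,onz(c,*p,.075 if n=="vial" else 0))
for n,p in (("reagent top",(307.5,182)),):print(n,onz(c,*p,.12))
E
```

```text
white [([292, 232, 8, 8, 49], [295.6, 235.3]), ([275, 249, 8, 8, 53], [278.6, 252.3]), ([250, 254, 9, 9, 53], [254.0, 257.9]), ([297, 261, 8, 9, 38], [301.7, 266.4])]
G [0.50865853 0.02183022 0.077     ] side [0.50717135 0.02567367 0.077     ]
[[ 0.55618365 -0.13885039  0.077     ]
 [ 0.57865501 -0.07955103  0.077     ]
 [ 0.56169255 -0.01737094  0.077     ]]
btn 0.08 [ 0.60289877 -0.16503044  0.08      ] [ 0.61341795 -0.18535859  0.08      ]
btn 0.085 [ 0.60505086 -0.16542301  0.085     ] [ 0.61068874 -0.17497556  0.085     ]
btn 0.09 [ 0.60720295 -0.16581557  0.09      ] [ 0.60795953 -0.16459252  0.09      ]
axis [ 0.47342754 -0.07440193] yaw 15.432327390824877 res mm [[ 1.4  0.4]
 [ 1.3 -0.5]
 [ 1.5 -0.3]
 [-1.4 -1.1]
 [-2.9  1.5]]
-0.942 [ 0.53600115 -0.12424712]
-0.314 [ 0.55334779 -0.07797315]
0.314 [ 0.54019753 -0.03033643]
0.942 [5.01568400e-01 4.85265513e-04]
[ 0.18534782 -0.51757866  0.25279337] [[ 3.37073430e-01 -9.41478346e-01 -1.64906656e-04]
 [-9.41477527e-01 -3.37073359e-01  1.27147026e-03]
 [-1.25264736e-03 -2.73322931e-04 -9.99999178e-01]] 0.08518750555456579 [0.19113563 0.45634262 0.23610991] 0.022
reagent [0.46659525 0.0787587  0.        ]
beaker [0.67899611 0.03415798 0.        ]
flask [ 0.61759007 -0.29772995  0.        ]
beaker_b [ 0.49681354 -0.31728159  0.        ]
vial [ 0.46022985 -0.20274231  0.075     ]
reagent top [0.45971483 0.08597704 0.12      ]
```

View pics/crop0.png

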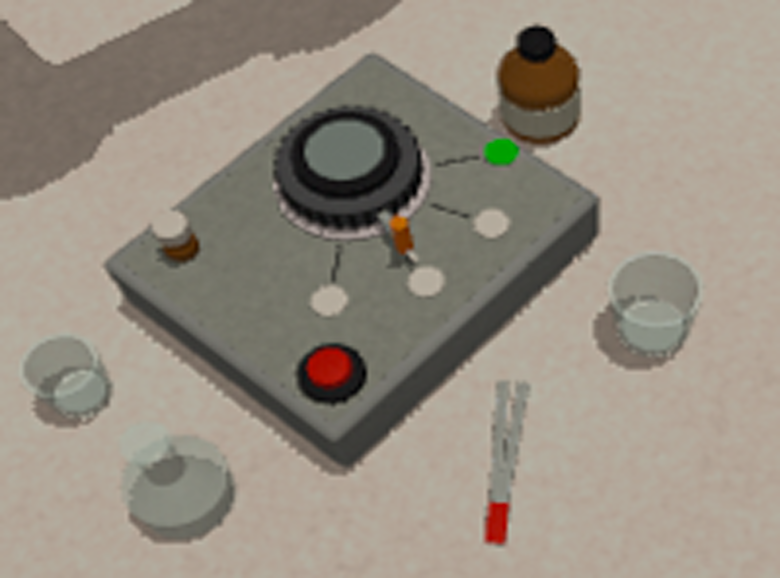

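The dots and button fit well: axis at (0.473,-0.074), yaw about 15.4°. Green is the +0.942 stop and the pin sits at -0.314, so it has two ridges to cross counter-clockwise. I'll shut the gripper and move above a spot clockwise of the pin.

Call:
arm_command(steps=[{"delta_pos":[22.5,25,0],"dr":[0,0,-1.4]},{"delta_pos":[22.5,25,0],"dr":[0,0,-1.4]},{"delta_pos":[22.5,25,0],"dr":[0,0,-1.4]},{"delta_pos":[22.5,25,0],"dr":[0,0,-1.4]},{"delta_pos":[22.5,25,0],"dr":[0,0,-1.4]},{"delta_pos":[22.5,25,0],"dr":[0,0,-1.4]},{"delta_pos":[22.5,25,0],"dr":[0,0,-1.4]},{"delta_pos":[22.5,25,0],"dr":[0,0,-1.4]},{"delta_pos":[22.5,25,0],"dr":[0,0,-1.4]},{"delta_pos":[22.5,25,0],"dr":[0,0,-1.4]},{"delta_pos":[22.5,25,0],"dr":[0,0,-1.4]},{"delta_pos":[22.5,25,0],"dr":[0,0,-1.4]},{"delta_pos":[22.5,25,0],"dr":[0,0,-1.4]},{"delta_pos":[22.5,25,0],"dr":[0,0,-1.4]},{"delta_pos":[22.5,25,0],"dr":[0,0,-1.4]},{"delta_pos":[22.5,25,0],"dr":[0,0,-1.4]},{"delta_pos":[0,0,0],"dr":[0,0,0]},{"delta_pos":[0,0,0],"dr":[0,0,0]}], grip=0)

```text
time_s: 1.9
position: [0.5454, -0.1174, 0.2528]
tool_rot: [[-0.046, -0.999, -0.001], [-0.999, 0.046, 0.0], [-0.0, 0.001, -1.0]]
ft_force: [-0.2, 0.1, 0.3]
grip_width: 0.0
```

```bash
python3 - <<'E'
from h import *
s=env.observe();c=env.get_calibration("wrist");im=env.get_image("wrist");cv2.imwrite("pics/w1.png",im)
V=np.array(c["view"]);R=V[:3,:3];o=-R.T@V[:3,3]
def wz(u,v,z):
    x,y=u-c["cx"],v-c["cy"];r=np.hypot(x,y);t=r/c["fx"]
    d=R.T@np.array([x/r*np.sin(t),-y/r*np.sin(t),-np.cos(t)]);return (o+d*(z-o[2])/d[2]).round(4)
print(s["position"],s["tool_rot"][:2],s["grip_width"],o)
for k,lo,hi,z in (("green",(45,90,50),(80,255,255),.077),("orange",(8,150,120),(20,255,255),.135),("red",(0,150,80),(5,255,255),.09),("white",(0,0,170),(180,60,255),.077)):
    for b,p in blobs(im,lo,hi,40): print(k,b,p,wz(*p,z))
E
```

```text
[ 0.54539172 -0.11735303  0.25283071] [[-4.56080690e-02 -9.98958896e-01 -1.01422963e-03]
 [-9.98959397e-01  4.56078771e-02  2.11566332e-04]] 3.2714570743447588e-06 [ 0.62576722 -0.1206129   0.37306697]
green [186, 209, 21, 21, 344] [196.3, 218.9] [0.5073 0.0232 0.077 ]
orange [268, 185, 14, 14, 145] [274.3, 191.3] [ 0.5525 -0.0783  0.135 ]
red [314, 0, 21, 19, 212] [324.0, 8.2] [ 0.7086 -0.126   0.09  ]
red [358, 101, 31, 31, 765] [372.8, 115.7] [ 0.6068 -0.166   0.09  ]
white [0, 0, 640, 400, 151385] [331.2, 166.2] [ 0.5577 -0.1263  0.077 ]
white [172, 64, 16, 31, 348] [180.2, 78.9] [0.6575 0.0204 0.077 ]
white [269, 139, 25, 35, 497] [280.5, 151.6] [ 0.5748 -0.0776  0.077 ]
white [212, 161, 22, 23, 398] [222.7, 172.0] [ 0.5578 -0.016   0.077 ]
white [466, 196, 10, 13, 50] [470.5, 202.2] [ 0.5129 -0.2788  0.077 ]
white [239, 203, 38, 31, 194] [256.9, 213.4] [ 0.5114 -0.0471  0.077 ]
white [402, 327, 17, 13, 65] [410.1, 332.6] [ 0.3315 -0.2238  0.077 ]
```

View pics/w1.png

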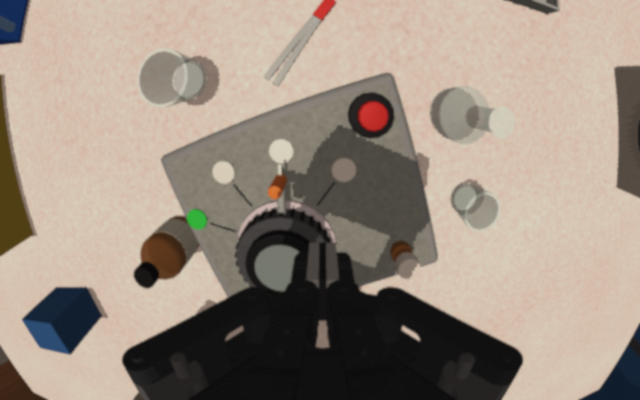

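The wrist picture agrees with the fit: pin (274,191) at (0.5525,-0.0783), green dot (196,219) at (0.507,0.023), and button (373,116) at (0.607,-0.166). Next I'll descend beside the pin.

Call:
arm_command(steps=[{"delta_pos":[0,0,-20],"dr":[0,0,0]},{"delta_pos":[0,0,-20],"dr":[0,0,0]},{"delta_pos":[0,0,-20],"dr":[0,0,0]},{"delta_pos":[0,0,-20],"dr":[0,0,0]},{"delta_pos":[0,0,-20],"dr":[0,0,0]},{"delta_pos":[0,0,-18],"dr":[0,0,0]},{"delta_pos":[0,0,0],"dr":[0,0,0]}])

```text
time_s: 2.65
position: [0.5439, -0.1184, 0.1334]
tool_rot: [[-0.049, -0.999, -0.004], [-0.999, 0.049, 0.002], [-0.002, 0.004, -1.0]]
ft_force: [-0.3, 0.3, 0.3]
grip_width: -0.0003
```

Call:
arm_command(steps=[{"delta_pos":[1.2,3.7,0],"dr":[0,0,0]},{"delta_pos":[1.2,3.7,0],"dr":[0,0,0]},{"delta_pos":[1.2,3.7,0],"dr":[0,0,0]},{"delta_pos":[1.2,3.7,0],"dr":[0,0,0]},{"delta_pos":[1.2,3.7,0],"dr":[0,0,0]},{"delta_pos":[0.7,2.8,0],"dr":[0,0,2]},{"delta_pos":[0.7,2.8,0],"dr":[0,0,2]},{"delta_pos":[0.5,2.9,0],"dr":[0,0,2]},{"delta_pos":[0.5,2.9,0],"dr":[0,0,2]}])

```text
time_s: 3.55
position: [0.5541, -0.0882, 0.1356]
tool_rot: [[0.095, -0.995, 0.001], [-0.995, -0.095, -0.001], [0.001, -0.001, -1.0]]
ft_force: [0.5, -4.8, 1.8]
grip_width: -0.0002
```

In contact, with about 5 N opposing the push. I'll continue over the first ridge.

Call:
arm_command(steps=[{"delta_pos":[0.4,2.9,0],"dr":[0,0,2]},{"delta_pos":[0.4,2.9,0],"dr":[0,0,2]},{"delta_pos":[0.2,2.9,0],"dr":[0,0,2]},{"delta_pos":[0.2,2.9,0],"dr":[0,0,2]},{"delta_pos":[0,2.9,0],"dr":[0,0,2]},{"delta_pos":[0,2.9,0],"dr":[0,0,2]},{"delta_pos":[0,0,0],"dr":[0,0,0]},{"delta_pos":[0,0,0],"dr":[0,0,0]}])

```text
time_s: 4.35
position: [0.5546, -0.07, 0.135]
tool_rot: [[0.298, -0.955, -0.001], [-0.955, -0.298, 0.001], [-0.001, 0.001, -1.0]]
ft_force: [0.2, 0.0, -0.3]
grip_width: -0.0001
```

```bash
cat > w.py <<'E'
from h import *
def look(name):
    c=env.get_calibration("wrist");im=env.get_image("wrist");cv2.imwrite(f"pics/{name}.png",im)
    V=np.array(c["view"]);R=V[:3,:3];o=-R.T@V[:3,3]
    def wz(u,v,z):
        x,y=u-c["cx"],v-c["cy"];r=np.hypot(x,y);t=r/c["fx"]
        d=R.T@np.array([x/r*np.sin(t),-y/r*np.sin(t),-np.cos(t)]);return o+d*(z-o[2])/d[2]
    for k,lo,hi,z in (("green",(45,90,50),(80,255,255),.077),("orange",(8,150,120),(20,255,255),.125),("red",(0,150,80),(5,255,255),.09)):
        for b,p in blobs(im,lo,hi,40):
            w=wz(*p,z);r=w[:2]-[.472,-.0747]
            print(k,b,p,w.round(4),"r",np.hypot(*r).round(4),"ring",(np.arctan2(r[1],r[0])-np.radians(15.5)).round(3))
E
python3 -c "
from w import *
look('w2')"
```

```text
green [162, 233, 32, 31, 743] [177.6, 247.7] [0.5078 0.023  0.077 ] r 0.104 ring 0.949
orange [84, 248, 16, 31, 326] [90.8, 264.7] [0.5045 0.0655 0.125 ] r 0.1439 ring 1.073
orange [240, 269, 23, 19, 330] [250.3, 278.1] [ 0.5371 -0.0363  0.125 ] r 0.0755 ring 0.262
red [437, 7, 31, 24, 401] [452.1, 18.3] [ 0.6992 -0.0993  0.09  ] r 0.2285 ring -0.379
red [473, 180, 42, 46, 1445] [493.4, 202.4] [ 0.6071 -0.1661  0.09  ] r 0.1631 ring -0.865
```

The ring clicked to the +0.314 stop. I'll continue towards the second ridge.

Call:
arm_command(steps=[{"delta_pos":[-0.1,2.7,0],"dr":[0,0,2]},{"delta_pos":[-0.1,2.7,0],"dr":[0,0,2]},{"delta_pos":[-0.5,2.8,0],"dr":[0,0,2]},{"delta_pos":[-0.5,2.8,0],"dr":[0,0,2]},{"delta_pos":[-0.7,2.8,0],"dr":[0,0,2]},{"delta_pos":[-0.7,2.8,0],"dr":[0,0,2]},{"delta_pos":[-0.9,2.7,0],"dr":[0,0,2]},{"delta_pos":[-0.9,2.7,0],"dr":[0,0,2]},{"delta_pos":[-1.1,2.7,0],"dr":[0,0,2]},{"delta_pos":[-1.1,2.7,0],"dr":[0,0,2]},{"delta_pos":[-1.2,2.6,0],"dr":[0,0,2]},{"delta_pos":[-1.2,2.6,0],"dr":[0,0,2]},{"delta_pos":[-1.4,2.5,0],"dr":[0,0,2]},{"delta_pos":[-1.4,2.5,0],"dr":[0,0,2]}])

```text
time_s: 5.8
position: [0.5436, -0.0335, 0.1353]
tool_rot: [[0.711, -0.703, 0.001], [-0.703, -0.711, -0.001], [0.002, -0.0, -1.0]]
ft_force: [3.1, -3.2, -2.2]
grip_width: -0.0001
```

Call:
arm_command(steps=[{"delta_pos":[-1.5,2.5,0],"dr":[0,0,2]},{"delta_pos":[-1.5,2.5,0],"dr":[0,0,2]},{"delta_pos":[-1.7,2.4,0],"dr":[0,0,2]},{"delta_pos":[-1.7,2.4,0],"dr":[0,0,2]},{"delta_pos":[0,0,0],"dr":[0,0,0]},{"delta_pos":[0,0,0],"dr":[0,0,0]}])

```text
time_s: 6.4
position: [0.5367, -0.0231, 0.1352]
tool_rot: [[0.801, -0.598, -0.0], [-0.598, -0.801, 0.0], [-0.0, 0.0, -1.0]]
ft_force: [0.4, 0.7, 0.0]
grip_width: -0.0
```

```bash
python3 -c "
from w import *
look('w3')"
```

```text
green [224, 181, 37, 38, 1101] [241.9, 199.3] [0.5076 0.0234 0.077 ] r 0.1044 ring 0.952
orange [102, 135, 18, 26, 225] [110.8, 148.9] [0.4882 0.0917 0.125 ] r 0.1672 ring 1.203
orange [253, 268, 22, 21, 349] [263.5, 277.9] [ 0.5086 -0.0093  0.125 ] r 0.0749 ring 0.79
red [534, 155, 21, 13, 230] [544.2, 161.0] [ 0.6831 -0.0692  0.09  ] r 0.2112 ring -0.245
red [488, 298, 31, 32, 741] [502.5, 313.8] [ 0.6075 -0.1661  0.09  ] r 0.1635 ring -0.864
```

The force dropped to zero. I'll back off, rise straight up and check.

Call:
arm_command(steps=[{"delta_pos":[3,-5,0],"dr":[0,0,0]},{"delta_pos":[3,-5,0],"dr":[0,0,0]},{"delta_pos":[0,0,20],"dr":[0,0,0]},{"delta_pos":[0,0,20],"dr":[0,0,0]},{"delta_pos":[0,0,20],"dr":[0,0,0]},{"delta_pos":[0,0,20],"dr":[0,0,0]},{"delta_pos":[5,-10,0],"dr":[0,0,0]},{"delta_pos":[5,-10,0],"dr":[0,0,0]},{"delta_pos":[0,0,0],"dr":[0,0,0]}])

```text
time_s: 7.35
position: [0.5532, -0.0548, 0.2139]
tool_rot: [[0.801, -0.599, -0.002], [-0.599, -0.801, 0.0], [-0.002, 0.001, -1.0]]
ft_force: [-0.5, -0.2, 0.1]
grip_width: -0.0
```

```bash
python3 -c "
from w import *
look('w4')
print(env.observe()['position'])"
```

```text
green [215, 140, 27, 27, 581] [227.6, 153.1] [0.5074 0.0233 0.077 ] r 0.1042 ring 0.954
orange [603, 0, 37, 102, 1736] [627.6, 32.1] [ 0.903  -0.0883  0.125 ] r 0.4312 ring -0.302
orange [128, 109, 13, 14, 51] [133.7, 116.8] [0.4824 0.0923 0.125 ] r 0.1673 ring 1.238
orange [210, 179, 22, 28, 239] [218.7, 196.0] [0.4979 0.0013 0.125 ] r 0.0803 ring 0.971
red [475, 127, 20, 11, 195] [484.7, 132.2] [ 0.6996 -0.0913  0.09  ] r 0.2282 ring -0.343
red [427, 239, 29, 30, 660] [440.2, 253.5] [ 0.6073 -0.1664  0.09  ] r 0.1635 ring -0.866
[ 0.55278641 -0.05405496  0.21387854]
```

View pics/w4.png

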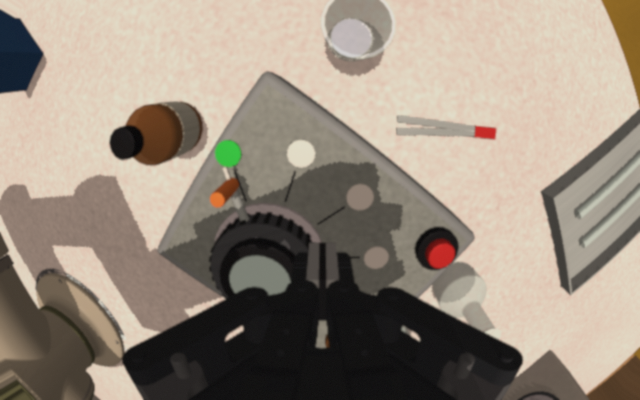

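The pin (219,196) and its pointer now line up with the green dot (228,153), and the pin measures 0.97 against the 0.942 stop. Next I'll move over the button.

Call:
arm_command(steps=[{"delta_pos":[9,-18.6,0],"dr":[0,0,0]},{"delta_pos":[9,-18.6,0],"dr":[0,0,0]},{"delta_pos":[9,-18.6,0],"dr":[0,0,0]},{"delta_pos":[9,-18.6,0],"dr":[0,0,0]},{"delta_pos":[9,-18.6,0],"dr":[0,0,0]},{"delta_pos":[9,-18.6,0],"dr":[0,0,0]},{"delta_pos":[0,0,0],"dr":[0,0,0]},{"delta_pos":[0,0,-20],"dr":[0,0,0]},{"delta_pos":[0,0,-20],"dr":[0,0,0]},{"delta_pos":[0,0,-20],"dr":[0,0,0]},{"delta_pos":[0,0,-20],"dr":[0,0,0]},{"delta_pos":[0,0,-12],"dr":[0,0,0]},{"delta_pos":[0,0,0],"dr":[0,0,0]}])

```text
time_s: 8.7
position: [0.6059, -0.1639, 0.1215]
tool_rot: [[0.802, -0.597, -0.004], [-0.597, -0.802, 0.002], [-0.004, 0.001, -1.0]]
ft_force: [-0.2, -0.3, -0.2]
grip_width: -0.0001
```

Call:
arm_command(steps=[{"delta_pos":[0,0,-2],"dr":[0,0,0]},{"delta_pos":[0,0,-2],"dr":[0,0,0]},{"delta_pos":[0,0,-2],"dr":[0,0,0]},{"delta_pos":[0,0,-2],"dr":[0,0,0]},{"delta_pos":[0,0,0],"dr":[0,0,0]}])

```text
time_s: 9.2
position: [0.6071, -0.1648, 0.1157]
tool_rot: [[0.802, -0.598, 0.001], [-0.598, -0.802, -0.0], [0.001, -0.0, -1.0]]
ft_force: [0.5, 1.5, 3.8]
grip_width: 0.0003
```

Call:
arm_command(steps=[{"delta_pos":[0,0,-1.5],"dr":[0,0,0]},{"delta_pos":[0,0,-1.5],"dr":[0,0,0]},{"delta_pos":[0,0,0],"dr":[0,0,0]}])

```text
time_s: 9.5
position: [0.6071, -0.1648, 0.113]
tool_rot: [[0.802, -0.598, 0.001], [-0.598, -0.802, -0.0], [0.001, -0.0, -1.0]]
ft_force: [0.8, 0.7, 7.5]
grip_width: 0.0001
```

Call:
arm_command(steps=[{"delta_pos":[0,0,-1.5],"dr":[0,0,0]},{"delta_pos":[0,0,-1.5],"dr":[0,0,0]},{"delta_pos":[0,0,0],"dr":[0,0,0]}])

```text
time_s: 9.8
position: [0.6072, -0.1648, 0.1127]
tool_rot: [[0.802, -0.597, 0.003], [-0.597, -0.802, -0.002], [0.004, -0.0, -1.0]]
ft_force: [-7.2, 2.1, 25.0]
grip_width: -0.0002
```

The button has bottomed out: 25 N with only 0.3 mm more travel. I'll release, rise and check.

Call:
arm_command(steps=[{"delta_pos":[0,0,3],"dr":[0,0,0]},{"delta_pos":[0,0,5],"dr":[0,0,0]},{"delta_pos":[0,0,20],"dr":[0,0,0]},{"delta_pos":[0,0,30],"dr":[0,0,0]},{"delta_pos":[0,0,30],"dr":[0,0,0]},{"delta_pos":[0,0,30],"dr":[0,0,0]},{"delta_pos":[0,0,0],"dr":[0,0,0]},{"delta_pos":[0,0,0],"dr":[0,0,0]}])

```text
time_s: 10.6
position: [0.6065, -0.1646, 0.2268]
tool_rot: [[0.802, -0.598, -0.001], [-0.598, -0.802, 0.0], [-0.001, 0.0, -1.0]]
ft_force: [-1.2, -0.0, -0.5]
grip_width: 0.0
```

```bash
python3 -c "
from w import *
look('w5')
s=env.observe();print(s['position'],s['ft_force'])
im=env.get_image('scene');print(blobs(im,(0,150,80),(5,255,255)),blobs(im,(45,90,50),(80,255,255)))
cv2.imwrite('pics/s5.png',cv2.resize(im[170:340,170:370],None,fx=3.9,fy=3.4,interpolation=cv2.INTER_CUBIC))"
```

```text
green [119, 88, 20, 25, 389] [128.5, 99.8] [0.5074 0.0232 0.077 ] r 0.1041 ring 0.953
orange [575, 0, 65, 116, 3342] [615.7, 31.6] [ 0.9519 -0.1944  0.125 ] r 0.4946 ring -0.515
orange [97, 123, 11, 13, 98] [101.3, 129.1] [0.494  0.0043 0.125 ] r 0.082 ring 1.029
orange [623, 176, 17, 188, 738] [635.9, 288.5] [ 0.9025 -0.5587  0.125 ] r 0.6478 ring -1.114
red [385, 71, 24, 12, 256] [396.3, 76.7] [ 0.7143 -0.1204  0.09  ] r 0.2466 ring -0.457
red [309, 177, 32, 32, 783] [324.7, 192.5] [ 0.6068 -0.1659  0.09  ] r 0.1627 ring -0.865
[ 0.60628924 -0.16452391  0.22596633] [-0.36199992 -0.31626065 -0.74679593]
[([519, 212, 9, 9, 53], [523.2, 216.3]), ([499, 219, 8, 8, 51], [502.4, 222.4]), ([542, 246, 10, 9, 58], [546.8, 250.3]), ([521, 254, 9, 8, 51], [525.2, 257.5]), ([249, 273, 11, 11, 100], [254.0, 278.0]), ([570, 284, 8, 8, 46], [573.6, 287.2]), ([546, 292, 10, 9, 60], [550.5, 296.0]), ([295, 318, 5, 12, 57], [297.0, 323.4])] [([294, 211, 9, 8, 57], [297.9, 214.4])]
```

View pics/w5.png

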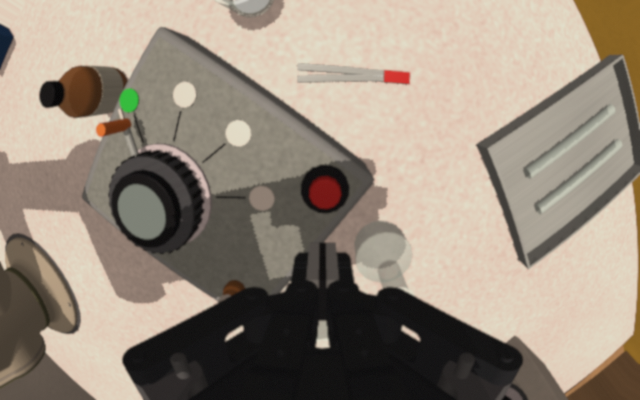

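View pics/s5.png

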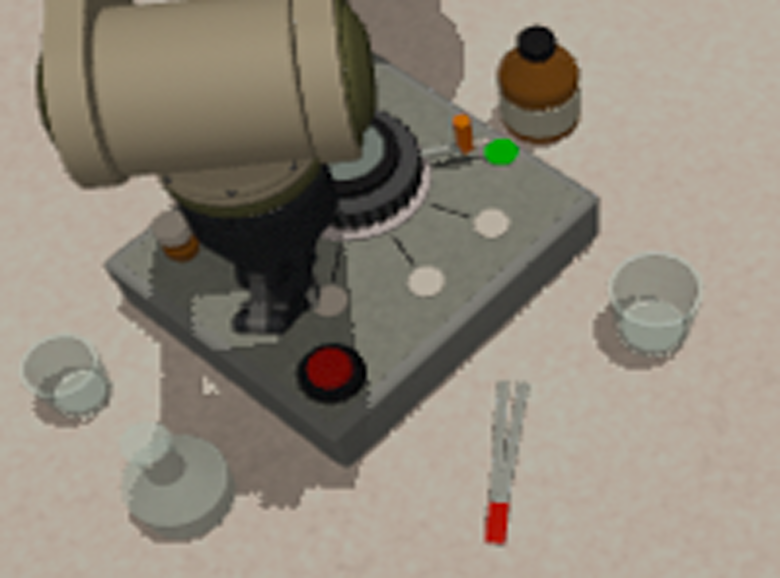

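The pointer and pin at crop (462,130) line up with the green dot (502,152), the button is back up at (254,278), and everything around is unmoved. I'll do one numeric check of the pin's angle from the scene picture, then hand in.

```bash
python3 - <<'E'
from h import *
c=env.get_calibration("scene");im=env.get_image("scene")
print([b for b in blobs(im,(5,130,100),(22,255,255),8) if 270<b[1][0]<300])
for t in (.628,.942,1.0):
    a=t+np.radians(15.5);print(t,proj(c,[.472+.08*np.cos(a),-.0747+.08*np.sin(a),.135]),proj(c,[.472+.08*np.cos(a),-.0747+.08*np.sin(a),.115]))
E
```

```text
[([286, 204, 6, 11, 45], [288.4, 208.7])]
0.628 (np.float64(288.21603474235997), np.float64(212.8937502479988)) (np.float64(288.7611732986497), np.float64(216.82633268573994))
0.942 (np.float64(287.8943621335809), np.float64(204.57637770129998)) (np.float64(288.4377493028654), np.float64(208.5885851950863))
1.0 (np.float64(287.5051920090083), np.float64(203.10485116738988)) (np.float64(288.05335306324633), np.float64(207.1307861466784))
```

The pin's body centre at (288.4,208.7) matches the position predicted for 0.942, (288.4,208.6).

```bash
python3 -c "
from rig import env
print(env.observe()['ft_force']);env.close_job()"
```

```text
[0.28882917 0.04295934 0.21052002]
the job is handed in; nothing more can be done
```

I pushed the orange pin with the shut gripper from the -0.314 stop over two ridges to the green stop at +0.942. I then pressed the red button until it bottomed out, let it go and handed the job in at about 11 s.

- **Ring:** in the last scene picture the pin is at (288.4, 208.7), and the 0.942 stop predicts (288.4, 208.6). Wrist-camera readings of the pin came out higher, at 0.97 and 1.03. I put that down to measuring the pin's side at an assumed height, and I trusted the scene picture.
- **Button:** it reached 25 N with almost no further travel, so it was fully down. It then came back to within half a pixel of its starting position in the picture.
- **Surroundings:** the last pictures show the glassware, bottle and forceps where they were. The carton was not in the last scene crop; the arm never went near it.
- **Robot:** the arm was clear above the button, touching nothing, with a wrist force of about 0.

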